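# Offer the gear guard up to its hinge on the creasing machine and hold it for pinning

## Task

Offer the yellow gear guard back up to its hinge on the creasing machine: first turn the black lock collar on top of the hinge anticlockwise until it stops with its pointer at the red mark, which locks the hinge pin back. Then pick the guard up by its black top rail, bring its knuckle in between the machine's two knuckles without forcing it, upright and swung open to any angle, and line up the holes ready for the pin. Finish holding it there, still, its weight in the gripper and resting on nothing; never let it fall over, and leave the cup, bottle and carton where they stand.

Things in the scene. Friction and masses are not known exactly. Their poses are not given: they have to be found in the camera images.
- collar (a joint): turn of the black lock collar about the vertical hinge axis, rad, growing anticlockwise seen from above. 0: pointer at the white mark, pin down through the gap between the machine's knuckles. 1.45: end stop, pointer at the red mark, pin drawn 30 mm up out of the gap (1.35 and more counts). Friction 0.1 Nm; stays where it is left. Starts at 0 to 0.35.
- collar_grip (a point): point on the collar's axis, 128 mm above the bench, 13 mm below its flat top. A black block with rounded ends, 54 long, 34 wide, 38 high (underside at 103 mm), a white pointer at the foot of one end reaching 35 mm from the axis. Turns with the collar: x along its length to the pointer, y across the two flats 34 mm apart, z up. Machine's hood: 60 mm higher, 200 mm away.
- fork_mid (a point): centre of the gap between the machine's two knuckles, 72 mm above the bench, on the vertical hinge axis. Knuckles: steel, 24 mm outside, holes 10 mm; gap 24 mm high; pin 8 mm with tapered nose. Machine axes: z up, y out of its end. The fork is open on all sides but -y, where the blue jamb block begins 18 mm from the axis (70 mm wide, top at 100 mm).
- guard_grip (a point): centre of the black rubber rail on the guard's top edge: 100 long (x), 12 thick (y), 22 mm high; 81 mm above the bench while the guard stands, upright, on its foot. It is nearly above the guard's centre of mass. x runs along the panel away from the hinge knuckle, z up.
- guard_knuckle (a point): centre of the hole in the guard's hinge knuckle: steel ring 20 mm outside, vertical hole 10 mm, 18 mm high; a leaf 18 high, 4 mm thick joins it to the panel. It lies 112 mm from guard_grip along the guard's -x, 31 mm lower (50 mm above the guard's foot). Same axes as guard_grip.
- guard: loose yellow sheet steel guard, 3 mm thick, 0.29 to 0.47 kg; origin at the foot, 81 mm under guard_grip, same axes. Flat panel from x = -80 to +58 mm, 74 mm high below the rail; at x = +57 mm a return folded 60 mm to +y; a 12 mm lip along the foot on the +y side.
- machine: white and grey creasing machine with its hinge, fixed, 310 x 416 mm, placed at a different spot and angle each time; origin on the bench under the hinge axis, 72 mm below fork_mid, same axes. End face at y = -62 mm, x = -205 to +105 mm, bed top 100 mm high; bare gears on the -x part of that face stand 26 mm proud; hood 210 mm high from y = -200 mm on.
- cup: brown drinking cup, 80 mm wide, 95 mm high, loose; origin at the centre of its foot. Leave it alone.
- bottle: amber glass bottle, 62 mm wide, 190 mm high, loose; origin at the centre of its foot. Leave it alone.
- carton: brown cardboard carton, 130 x 90 x 60 mm high, loose; origin at the centre of its foot. Leave it alone.
Mind the look-alikes: they are no part of the job. What is shaped like the guard but blue is not meant.

How it is judged (in metres and radians):
On the way, in this order (a step that is already met when the one before it is completed fails the run):
1. the lock collar is turned to the red mark, the pin locked back (value of joint collar above 1.35 rad), for 0.2 s.
2. the guard is lifted clear of the bench in the gripper (height (world z) of guard above 0.008 m and contact force between guard and the fingers above 1 N), for 0.2 s.
At the end, for the whole second after the job is handed in: Through the last second: collar within 0.1 rad of its red mark; guard in the fingers, off the bench; its knuckle hole within 3.5 mm of the hinge axis and 4 mm of the gap's mid-height; upright within 0.08 rad; slower than 20 mm/s; under 1.5 N on the machine (all of step 2 and value of joint collar above 1.35 rad and horizontal distance between guard_knuckle and fork_mid below 0.0035 m and z of guard_knuckle in the frame of fork_mid between -0.004 and 0.004 m and angle between guard_knuckle's own z axis and vertical below 0.08 rad and contact force between guard and machine below 1.5 N and linear speed of guard below 0.02 m/s); the arm keeps its last pose, push and grip.
It fails at once if the cup, the bottle or the carton is disturbed (moved by more than 20 mm) (distance of any of cup, bottle, carton from where it was at the start of the episode above 0.02 m).
It fails at once if the guard falls over (angle between guard_knuckle's own z axis and vertical above 0.7 rad).
It fails at once if the guard is forced against the machine (over 40 N) (contact force between guard and machine above 40 N).
It also fails if it takes over 61 s, if anything falls off the work surface, if the arm or the gripper's body presses on something with over 40 N, if the wrist force passes 120 N, or if a joint passes its speed limit or range.

## Robot

A 6-joint arm with a two-finger parallel gripper is mounted at the origin on the work surface. World frame = base frame: x ahead of the robot, y to its left, z up, the work surface at z = 0. Lengths are in m, angles in degrees, forces in N, time in s.
With the tool pointing down it reaches from about 0.4 to 0.825 m from the base axis. Payload 7 kg.
Tool frame: the origin (TCP) lies midway between the tips of the shut fingers; the grasp point (between the pads) lies 19 mm behind it; z points along the fingers, y is the direction in which the jaws open and shut (so a half turn about z gives the same grasp; the last joint's range is limited). The gripper opens to 88 mm and grips with 3 to 60 N. Pads are 19 mm wide; open, the fingers measure 130 mm over their backs; the gripper's body (78 mm by 193 mm) begins 47 mm behind the grasp point.
Start: joints at [-54.368, 20.546, 0.682, 0, -70.136, -16.507], TCP at [0.221, -0.638, 0.194] pointing down, gripper open.
Joint ranges: [-176.03, 176.03], [-82.01, 121.73], [-58.28, 71.71], [-173.87, 95.51], [-174.79, -0.11], [-173.66, 173.66]. Speed limits (degrees/s): [136.94, 136.94, 172.46, 180, 180, 180].

## Interface

Orientations are given as a 3x3 rotation matrix whose columns are the frame's x, y, z axes.
In Python, from rig import robot gives the robot as it stands. Calls block until the motion is done:
- robot.goto(position, orientation): joint-space move of the TCP to a pose.
- robot.servo_line(position, ori=None, speed=0.15): straight line of the TCP; ori=None keeps the orientation; speed is the mean speed in m/s.
- robot.movej(angles): joint-space move.
- robot.move_gripper(opening): opening from 0.0 (shut) to 1.0 (fully open); the grip force is fixed at half the most; returns when the fingers have stopped.
- robot.dwell(seconds).
- robot.ik(position, orientation): joint angles nearest the present ones, or None.
- robot.grab_frame(name): name is "side" or "top" or "wrist"; returns (picture, depth): 384x512x3 uint8, red, green, blue; 384x512 float32, m along the optical axis (not along the pixel's ray), 0 where there is no reading.
- robot.camera_info(name): a dict with "vfov" (degrees; the focal length in pixels is half the picture's height over the tangent of half this angle, whatever the lens; pixels are square), "cx", "cy" (the principal point, pixels), "view" (4x4, takes a point from world to camera coordinates); the wrist camera has in their place "T_tool_cam" (4x4, takes a point from camera to tool coordinates, whose origin is the TCP and whose axes are the flange's). Camera axes: x right, y down, z forward; pixel columns grow to the right and rows downward; lengths in m; the calibration is good to about 2 mm. A picture is of the moment at which its call begins: read the wrist's pose just before it. camera_info takes no time and is no camera call.
A pose or a line that the arm cannot do raises robot.Unreachable and nothing moves.
- robot.job_done(): hands the job in, once; it reports no verdict.
Readings, each from a call of its own:
- robot.read_t(): time.
- robot.read_qpos(): joint angles.
- robot.read_qvel(): joint speeds.
- robot.read_effort(): joint torques, N m.
- robot.read_position(): TCP position.
- robot.read_tcp_rot(): TCP orientation.
- robot.read_force(): force on the tool from outside, world axes, zero at the start.
- robot.read_ft_torque(): the same for the moment, N m.
- robot.read_grip_width(): opening from 0.0 (shut) to 1.0 (fully open).
Only numpy, scipy, OpenCV 4.12 (cv2) and the standard library are available. Lean on these libraries where they do the work, as an engineer would, in place of code of your own. Each camera call takes 0.05 s, during which the arm holds its last target.

## Working session

There is one attempt and no reset: what is moved stays moved. The work goes in short steps, each a Python script; the robot and the scene stay as the last script left them, time stands still between calls to the robot, and variables do not carry over. Pictures are saved under pics/ and viewed, and the job is handed in when it is done.

```bash
mkdir -p pics; ls; cat > h.py <<'E'
import numpy as np, cv2
from rig import robot
def grab(n,tag):
    p=robot.read_position();R=robot.read_tcp_rot()
    im,d=robot.grab_frame(n)
    cv2.imwrite(f'pics/{tag}.png',im[:,:,::-1])
    np.savez(f'{tag}.npz',im=im,d=d,p=p,R=R)
    return im,d
def pts(n,tag):
    z=np.load(f'{tag}.npz');d=z['d'];ci=robot.camera_info(n)
    f=192/np.tan(np.radians(ci['vfov'])/2)
    v,u=np.mgrid[:384,:512]
    P=np.stack([(u-ci['cx'])/f*d,(v-ci['cy'])/f*d,d,np.ones_like(d)],-1)
    if n=='wrist':
        T=np.eye(4);T[:3,:3]=z['R'];T[:3,3]=z['p'];M=T@np.array(ci['T_tool_cam'])
    else: M=np.linalg.inv(np.array(ci['view']))
    W=(P@M.T)[...,:3]; W[d<=0]=np.nan
    return W,z['im']
E
python3 - <<'E'
from h import *
for n in('side','top','wrist'):
    grab(n,n+'0');print(n,robot.camera_info(n))
print(robot.read_t(),robot.read_position())
E
```

```text
pics
side {'vfov': 52.85315184700075, 'cx': 256.89540017904557, 'cy': 183.7869942755271, 'view': array([[-9.27043123e-01, -3.74954611e-01, -2.95698609e-04,
         5.97020390e-01],
       [-2.50159116e-01,  6.19084028e-01, -7.44416136e-01,
         1.31689611e-01],
       [ 2.79305325e-01, -6.90031888e-01, -6.67715905e-01,
         1.05348945e+00],
       [ 0.00000000e+00,  0.00000000e+00,  0.00000000e+00,
         1.00000000e+00]])}
top {'vfov': 46.709358806999646, 'cx': 259.7223255416581, 'cy': 190.13795006228696, 'view': array([[-0.00621282, -0.99995834,  0.00668772,  0.1297797 ],
       [-0.99524778,  0.00553337, -0.0972175 ,  0.59853001],
       [ 0.09717645, -0.00725993, -0.99524069,  1.1762444 ],
       [ 0.        ,  0.        ,  0.        ,  1.        ]])}
wrist {'vfov': 67.32409625996007, 'cx': 256.71528041621775, 'cy': 198.1007323649252, 'T_tool_cam': array([[ 2.66140472e-04, -9.61129625e-01, -2.76097397e-01,
         7.37443912e-02],
       [ 9.99999954e-01,  2.95149579e-04, -6.35157899e-05,
         6.31523187e-05],
       [ 1.42536938e-04, -2.76097367e-01,  9.61129660e-01,
        -1.91211837e-01],
       [ 0.00000000e+00,  0.00000000e+00,  0.00000000e+00,
         1.00000000e+00]])}
0.15 [ 0.22099836 -0.6373703   0.19335605]
```

View pics/side0.png

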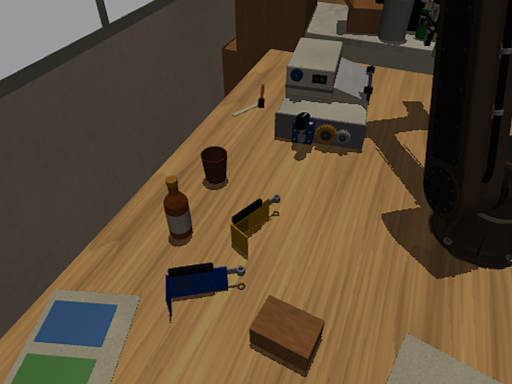

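View pics/top0.png

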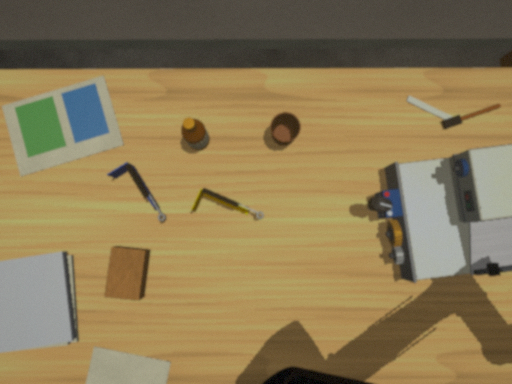

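View pics/wrist0.png

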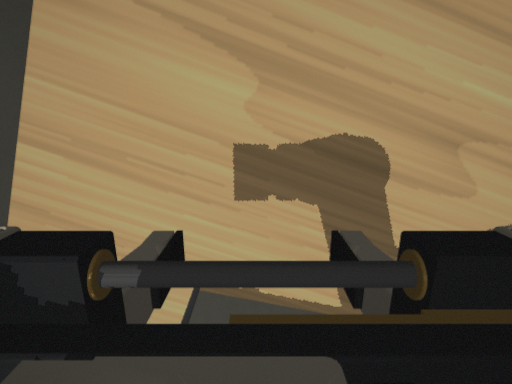

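The top view shows the yellow guard, with its rail at about (228,203) and its knuckle at (258,215). The look-alike is the blue guard at (140,190). The collar is at about (378,204), the bottle at (193,132), the cup at (285,128) and the carton at (127,273). The yellow one is the guard meant. I'll enlarge the crops and measure.

```bash
python3 - <<'E'
from h import *
W,im=pts('top','top0')
def crop(im,r,k,t):
    x0,y0,x1,y1=r
    cv2.imwrite(f'pics/{t}.png',cv2.resize(im[y0:y1,x0:x1,::-1],None,fx=k,fy=k,interpolation=cv2.INTER_CUBIC))
crop(im,(180,180,280,230),7,'c_guard')
crop(im,(350,170,430,230),8,'c_col')
for n,(u,v) in dict(rail=(228,203),kn=(258,215),col=(378,204),cup=(285,128),bottle=(193,132),carton=(127,273),bluek=(162,216)).items(): print(n,W[v,u].round(3))
# yellow guard pts
m=(W[...,2]>0.06)&(W[...,2]<0.12)
r=np.zeros_like(m);r[180:230,185:270]=1
for u in range(190,268,6):
    c=W[180:230,u];i=np.nanargmax(c[:,2]);print(u,180+i,c[i].round(3),end=' ')
Ws,ims=pts('side','side0')
crop(ims,(265,90,385,160),6,'c_side')
crop(ims,(220,185,300,260),7,'c_sg')
E
```

```text
rail [0.561 0.208 0.091]
kn [0.533 0.131 0.   ]
col [ 0.552 -0.162  0.142]
cup [0.777 0.054 0.003]
bottle [0.733 0.291 0.146]
carton [0.383 0.471 0.062]
bluek [ 0.532  0.396 -0.002]
190 182 [0.625 0.319 0.005] 196 197 [0.578 0.292 0.076] 202 190 [0.594 0.275 0.091] 208 191 [0.592 0.259 0.093] 214 195 [0.581 0.244 0.094] 220 199 [0.571 0.228 0.095] 226 199 [0.571 0.213 0.095] 232 204 [0.558 0.198 0.094] 238 204 [0.559 0.183 0.08 ] 244 208 [0.549 0.168 0.073] 250 210 [0.544 0.152 0.058] 256 214 [0.533 0.137 0.063] 262 213 [0.536 0.121 0.062]
```

View pics/c_guard.png

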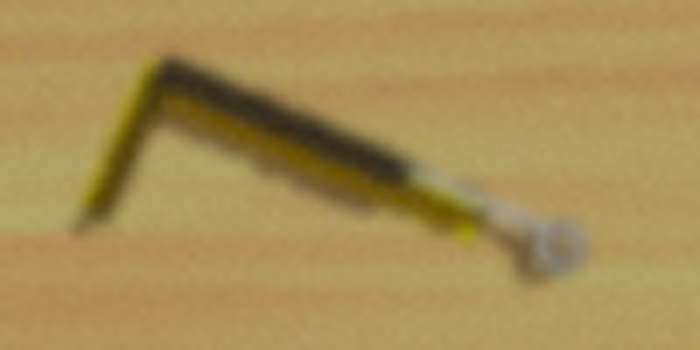

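View pics/c_col.png

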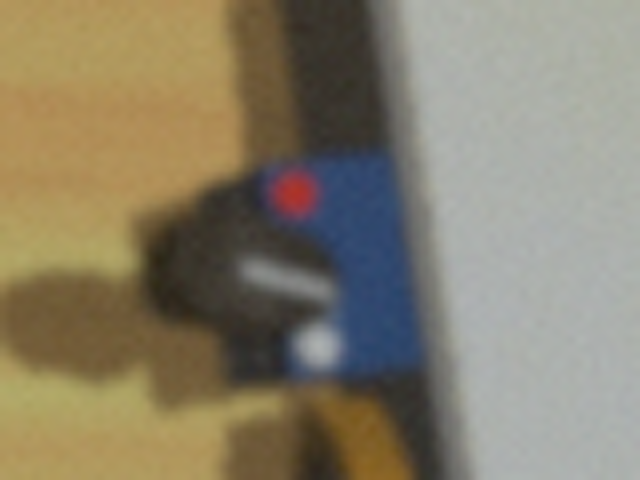

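View pics/c_side.png

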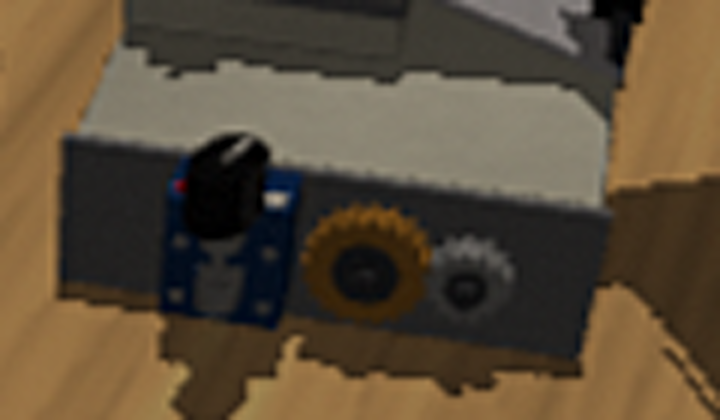

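View pics/c_sg.png

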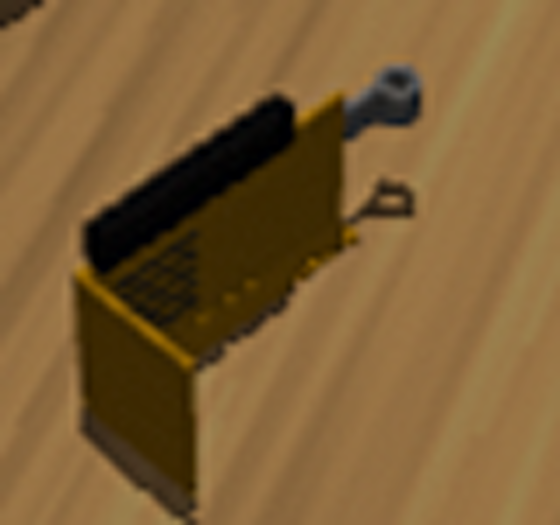

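```bash
cat >> h.py <<'E'
def Rd(yaw_y):
    "tool down, tool y axis at world angle yaw_y (deg)"
    a=np.radians(yaw_y);y=np.array([np.cos(a),np.sin(a),0]);z=np.array([0,0,-1.]);return np.stack([np.cross(y,z),y,z],1)
E
python3 - <<'E'
from h import *
R=robot.read_tcp_rot();print(np.degrees(np.arctan2(R[1,1],R[0,1])))
for a in (-16,69,164,249):
  print(a,np.round(robot.ik([0.55,-0.165,0.115],Rd(a)),1), np.round(robot.ik([0.55,-0.165,0.28],Rd(a)),1))
E
```

```text
109.12091651537399
-16 [  2.8  14.8 -18.5   0.  -56.7 161.2] [  2.8   8.5  -4.3   0.  -77.1 161.2]
69 [   2.8   14.8  -18.5    0.   -56.7 -113.8] [   2.8    8.5   -4.3    0.   -77.1 -113.8]
164 [  2.8  14.8 -18.5   0.  -56.7 -18.8] [  2.8   8.5  -4.3   0.  -77.1 -18.8]
249 [  2.8  14.8 -18.5   0.  -56.7  66.2] [  2.8   8.5  -4.3   0.  -77.1  66.2]
```

```bash
python3 - <<'E'
from h import *
robot.goto([0.55,-0.165,0.27],Rd(164))
grab('wrist','w1');W,im=pts('wrist','w1')
print(robot.read_t(),robot.read_position())
z=W[...,2];m=(z>0.135)&(z<0.148)
n,l,s,c=cv2.connectedComponentsWithStats(m.astype(np.uint8))
for i in range(1,n):
    if s[i,4]>300:
        q=W[l==i];print(s[i],c[i],q.mean(0).round(4),cv2.minAreaRect((q[:,:2]*1000).astype(np.float32)))
E
```

```text
2.2833 [ 0.54975565 -0.16577777  0.26979222]
[ 236  156   31   47 1196] [250.85451505 179.4264214 ] [ 0.5555 -0.1717  0.1416] ((555.4782104492188, -171.20077514648438), (52.63786315917969, 34.44071578979492), 73.92912292480469)
```

View pics/w1.png

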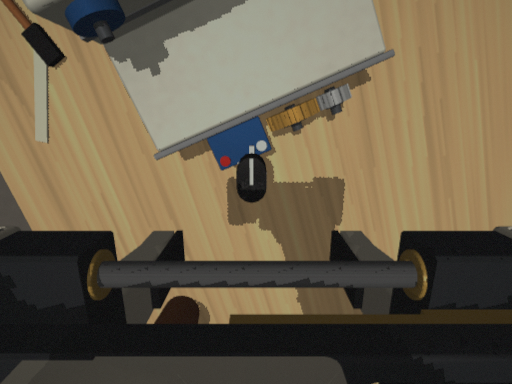

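The wrist view shows the collar centred at (251,179), with its pointer up towards the jamb. The white mark is at (262,146) and the red mark at (225,161). The measured top is 52.6 x 34.4 mm at z = 0.1416, which matches the description.

```bash
python3 - <<'E'
from h import *
W,im=pts('wrist','w1')
A=np.array([0.5555,-0.1715])
for n,(u,v) in dict(w=(262,146),r=(225,161)).items():
    p=W[v,u];d=p[:2]-A;print(n,p.round(4),np.degrees(np.arctan2(d[1],d[0])),np.hypot(*d))
# end-face rim: first point (from outside) with z>0.09 per column
L=[]
for u in list(range(165,205,3))+list(range(330,380,3)):
    col=W[:230,u];ok=np.where(np.abs(col[:,2]-0.1)<0.006)[0]
    L.append(col[ok.max()-1,:2])
L=np.array(L);import cv2
vx,vy,x0,y0=cv2.fitLine(L.astype(np.float32),cv2.DIST_HUBER,0,.01,.01).ravel()
print('edge dir',np.degrees(np.arctan2(vy,vx)),'dist axis',(A-[x0,y0])@[-vy,vx])
# collar center iso bed edge lateral
print(L[0],L[-1])
E
```

```text
w [ 0.5336 -0.2003  0.1018] -127.33402003416393 0.036186342531246786
r [ 0.5829 -0.1954  0.103 ] -41.09637310428775 0.03631071326766909
edge dir 6.811698 dist axis 0.06269931311921863
[ 0.6526313  -0.22295778] [ 0.37974764 -0.25604635]
```

```bash
python3 - <<'E'
from h import *
x,y=0.5555,-0.1715
robot.goto([x,y,0.2],Rd(163.9))
robot.servo_line([x,y,0.112])
print(robot.read_position(),robot.read_force())
robot.move_gripper(0.0)
print(robot.read_t(),robot.read_grip_width()*88,robot.read_position(),robot.read_force(),robot.read_ft_torque())
q=np.array(robot.read_qpos());q0=q.copy()
for k in (15,30,42,50,55,58,60,62,64,66):
    q=q0.copy();q[5]+=k;robot.movej(q)
    print(k,round(robot.read_qpos()[5]-q0[5],2),np.round(robot.read_force(),1),np.round(robot.read_ft_torque(),2),round(robot.read_grip_width()*88,1),np.round(robot.read_position(),4),robot.read_t())
    if abs(robot.read_ft_torque()[2])>1.0:break
E
```

```text
[ 0.55673512 -0.17164014  0.11369865] [-0.81584839 -0.16082505  0.46253934]
4.825 0.4181751512455513 [ 0.55550399 -0.17148566  0.11199992] [ 0.43996915  0.43055113 -0.34464939] [ 0.00729186  0.07989493 -0.00084656]
15 14.77 [-0.7  0.2 -0.5] [0.04 0.14 0.02] 0.4 [ 0.5555 -0.1715  0.112 ] 5.1833
30 29.62 [ 0.4  0.3 -0.6] [-0.06  0.12 -0.01] 0.3 [ 0.5555 -0.1715  0.112 ] 5.5417
42 41.56 [ 0.8 -0.7 -0.4] [ 0.    0.13 -0.03] 0.2 [ 0.5555 -0.1715  0.112 ] 5.8583
50 49.55 [ 0.2 -0.7 -0.2] [-0.02  0.14  0.05] 0.2 [ 0.5555 -0.1715  0.112 ] 6.1167
55 54.61 [-0.6 -0.5  0.4] [-0.05  0.07 -0.01] 0.4 [ 0.5555 -0.1715  0.112 ] 6.3667
58 57.73 [-0.4 -0.  -0.2] [0.03 0.12 0.03] 0.4 [ 0.5555 -0.1715  0.112 ] 6.6167
60 59.84 [-0.   0.6 -0.1] [-0.03  0.15  0.03] 0.6 [ 0.5555 -0.1715  0.112 ] 6.8667
62 61.89 [ 0.6  0.3 -0.1] [-0.03  0.15  0.01] 0.6 [ 0.5555 -0.1715  0.112 ] 7.1167
64 63.91 [ 0.3 -0.3 -0.3] [-0.06  0.12  0.02] 0.3 [ 0.5555 -0.1715  0.112 ] 7.3667
66 65.92 [ 0.3 -0.5 -0.1] [-0.02  0.16  0.  ] 0.2 [ 0.5555 -0.1715  0.112 ] 7.6167
```

The fingers shut to about 0 mm, so nothing is held. I'll look.

```bash
python3 - <<'E'
from h import *
for n in('wrist','side','top'): im,_=grab(n,n+'2')
z=np.load('side2.npz')['im'];cv2.imwrite('pics/c2.png',cv2.resize(z[40:180,230:410,::-1],None,fx=4,fy=4))
E
```

```text
(no output)
```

View pics/wrist2.png

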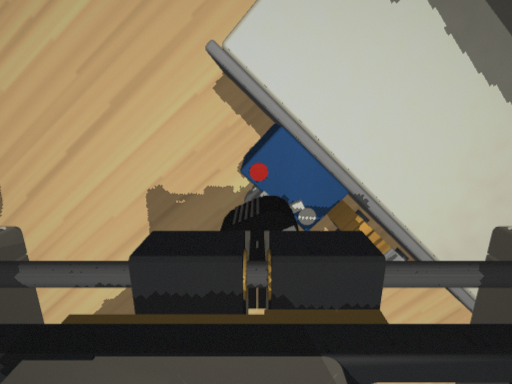

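View pics/c2.png

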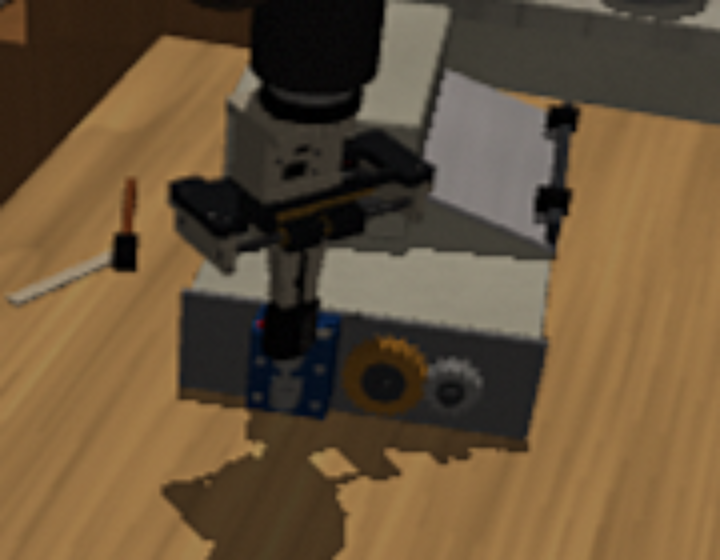

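```bash
python3 - <<'E'
from h import *
z=np.load('wrist2.npz')['im'];
c=cv2.resize(z[150:310,180:340,::-1],None,fx=4.5,fy=4.5,interpolation=cv2.INTER_CUBIC);cv2.imwrite('pics/c3.png',np.clip(c*2.0,0,255).astype(np.uint8))
W,_=pts('wrist','wrist2')
for u,v in [(230,215),(245,205),(270,205),(270,220),(285,220),(262,210),(298,207),(250,200),(257,260),(307,215)]: print(u,v,W[v,u].round(4))
print(robot.read_qpos(),robot.read_grip_width())
E
```

```text
230 215 [ 0.5749 -0.1629  0.1165]
245 205 [ 0.5722 -0.1738  0.1094]
270 205 [ 0.566  -0.1904  0.1286]
270 220 [ 0.5622 -0.1866  0.1413]
285 220 [ 0.5566 -0.1935  0.1417]
262 210 [ 0.5687 -0.1858  0.1358]
298 207 [ 0.5468 -0.2014  0.1091]
250 200 [ 0.5626 -0.1689  0.0615]
257 260 [ 0.5473 -0.1638  0.1421]
307 215 [ 0.5351 -0.202   0.1018]
[ 2.10462952e+00  1.56274607e+01 -1.78342183e+01 -3.40557447e-03
 -5.65371884e+01  4.77335665e+01] 0.005203216840710652
```

View pics/c3.png

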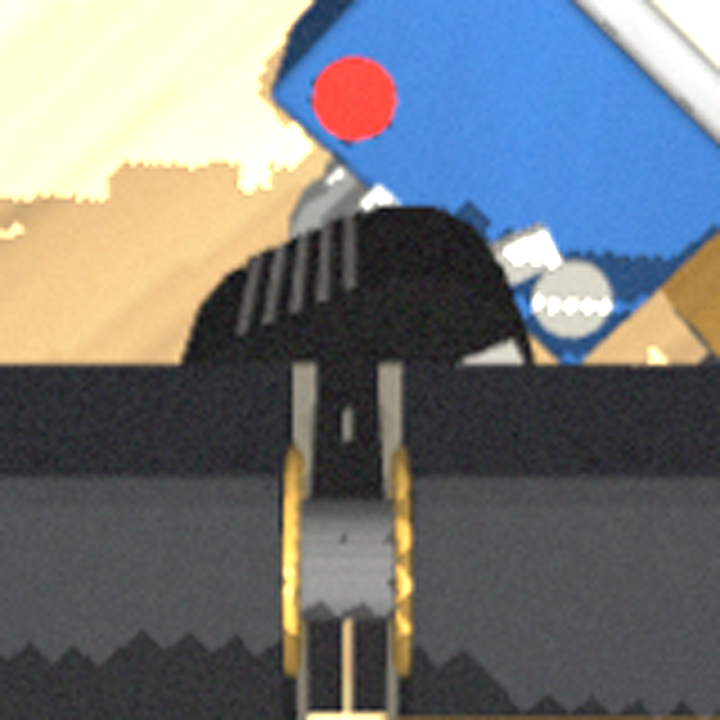

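View pics/top2.png

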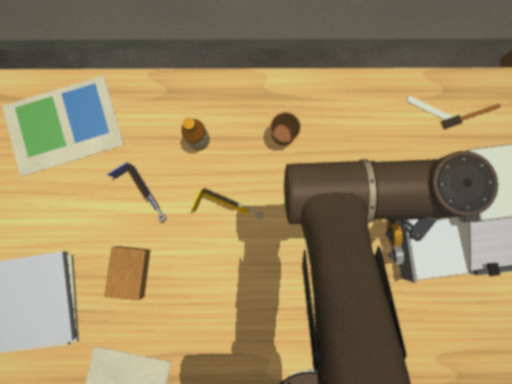

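```bash
python3 - <<'E'
from h import *
W,im=pts('side','side2')
for v in range(96,134,2):
    print(v,[ (u,*W[v,u].round(3),*im[v,u]) for u in (299,303,307)])
c=cv2.resize(im[80:140,275:335,::-1],None,fx=10,fy=10,interpolation=cv2.INTER_CUBIC);cv2.imwrite('pics/c4.png',np.clip(c*2.0,0,255).astype(np.uint8))
E
```

```text
96 [(299, np.float64(0.562), np.float64(-0.13), np.float64(0.23), np.uint8(15), np.uint8(12), np.uint8(7)), (303, np.float64(0.55), np.float64(-0.132), np.float64(0.232), np.uint8(4), np.uint8(6), np.uint8(7)), (307, np.float64(0.539), np.float64(-0.136), np.float64(0.232), np.uint8(9), np.uint8(9), np.uint8(10))]
98 [(299, np.float64(0.56), np.float64(-0.124), np.float64(0.227), np.uint8(23), np.uint8(21), np.uint8(20)), (303, np.float64(0.547), np.float64(-0.123), np.float64(0.23), np.uint8(4), np.uint8(6), np.uint8(8)), (307, np.float64(0.538), np.float64(-0.135), np.float64(0.226), np.uint8(6), np.uint8(5), np.uint8(5))]
100 [(299, np.float64(0.558), np.float64(-0.121), np.float64(0.222), np.uint8(21), np.uint8(19), np.uint8(14)), (303, np.float64(0.547), np.float64(-0.125), np.float64(0.223), np.uint8(1), np.uint8(1), np.uint8(6)), (307, np.float64(0.538), np.float64(-0.136), np.float64(0.219), np.uint8(6), np.uint8(5), np.uint8(6))]
102 [(299, np.float64(0.566), np.float64(-0.151), np.float64(0.198), np.uint8(49), np.uint8(45), np.uint8(37)), (303, np.float64(0.547), np.float64
[... 4298 characters left out ...]
64(0.084), np.uint8(3), np.uint8(14), np.uint8(30))]
130 [(299, np.float64(0.561), np.float64(-0.161), np.float64(0.091), np.uint8(39), np.uint8(36), np.uint8(34)), (303, np.float64(0.549), np.float64(-0.166), np.float64(0.09), np.uint8(46), np.uint8(44), np.uint8(41)), (307, np.float64(0.542), np.float64(-0.195), np.float64(0.074), np.uint8(2), np.uint8(14), np.uint8(30))]
132 [(299, np.float64(0.568), np.float64(-0.19), np.float64(0.062), np.uint8(15), np.uint8(21), np.uint8(31)), (303, np.float64(0.554), np.float64(-0.189), np.float64(0.067), np.uint8(29), np.uint8(30), np.uint8(35)), (307, np.float64(0.541), np.float64(-0.192), np.float64(0.068), np.uint8(1), np.uint8(14), np.uint8(28))]
```

View pics/c4.png

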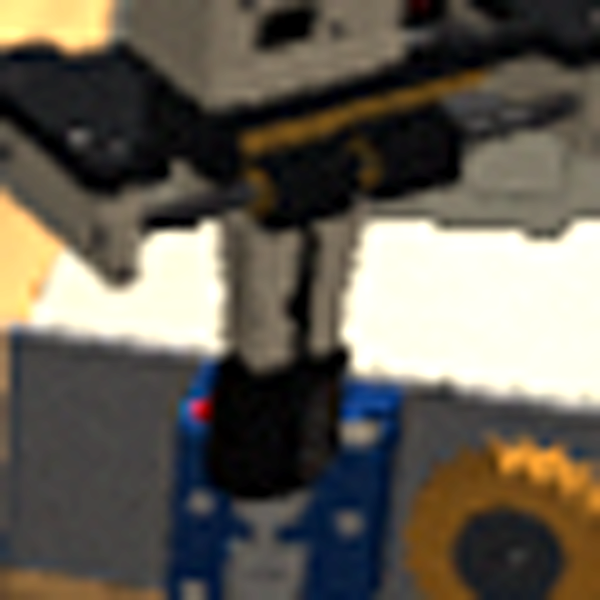

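The collar hasn't turned, since its pointer foot is still at -106 degrees. The fingers look as if they ended at the collar's top. I'll check where the tips really lie in the tool frame.

```bash
python3 - <<'E'
from h import *
for t in('wrist0','w1','wrist2'):
    W,im=pts('wrist',t);z=np.load(t+'.npz')
    T=(W-z['p'])@z['R']   # tool coords
    print(t)
    for v in (235,250,262,275,290,310,330): print(v,[(u,*(T[v,u]*1000).round(0)) for u in (60,130,160,175,250,257,340,360,450)])
ci=robot.camera_info('wrist');M=np.linalg.inv(ci['T_tool_cam']);f=192/np.tan(np.radians(ci['vfov'])/2)
for p in([0,0,0],[0,0,-.019],[0,.044,0],[.0095,.044,0]):
    c=M@np.array([*p,1]);print(p,c[0]/c[2]*f+ci['cx'],c[1]/c[2]*f+ci['cy'])
E
```

```text
wrist0
235 [(60, np.float64(39.0), np.float64(-62.0), np.float64(-108.0)), (130, np.float64(-91.0), np.float64(-182.0), np.float64(192.0)), (160, np.float64(11.0), np.float64(-54.0), np.float64(-44.0)), (175, np.float64(10.0), np.float64(-47.0), np.float64(-41.0)), (250, np.float64(-90.0), np.float64(-10.0), np.float64(191.0)), (257, np.float64(-90.0), np.float64(-0.0), np.float64(192.0)), (340, np.float64(9.0), np.float64(47.0), np.float64(-39.0)), (360, np.float64(12.0), np.float64(56.0), np.float64(-44.0)), (450, np.float64(38.0), np.float64(61.0), np.float64(-106.0))]
250 [(60, np.float64(39.0), np.float64(-55.0), np.float64(-118.0)), (130, np.float64(-114.0), np.float64(-185.0), np.float64(192.0)), (160, np.float64(8.0), np.float64(-51.0), np.float64(-55.0)), (175, np.float64(5.0), np.float64(-45.0), np.float64(-50.0)), (250, np.float64(-114.0), np.float64(-10.0), np.float64(192.0)), (257, np.float64(-115.0), np.float64(-0.0), np.float64(193.0)), (340, np.float64(7.0), np.float64(43.0), np.float64(-52.0)), (360, np.float64(12.0), np.float64(50.0), np.float64(-63.0)), (450, np.fl
[... 10515 characters left out ...]
t64(26.0), np.float64(-31.0), np.float64(-134.0)), (160, np.float64(26.0), np.float64(-24.0), np.float64(-134.0)), (175, np.float64(26.0), np.float64(-20.0), np.float64(-134.0)), (250, np.float64(26.0), np.float64(-2.0), np.float64(-134.0)), (257, np.float64(26.0), np.float64(-1.0), np.float64(-134.0)), (340, np.float64(26.0), np.float64(19.0), np.float64(-134.0)), (360, np.float64(25.0), np.float64(24.0), np.float64(-133.0)), (450, np.float64(25.0), np.float64(46.0), np.float64(-133.0))]
[0, 0, 0] 257.70765017237744 225.2019306593566
[0, 0, -0.019] 257.8257886669666 236.00455553188246
[0, 0.044, 0] 319.71467654939977 225.20123245473644
[0.0095, 0.044, 0] 320.5393857007159 212.52295208797383
```

```bash
python3 - <<'E'
from h import *
for t in('wrist0','w1'):
    W,im=pts('wrist',t);z=np.load(t+'.npz')
    T=(W-z['p'])@z['R']*1000
    for s in (slice(120,188),slice(330,395)):
      q=T[225:262,s].reshape(-1,3);q=q[(q[:,2]<50)&(q[:,0]>-30)];print(t,len(q),np.percentile(q[:,2],[90,97,99,100]).round(1),np.percentile(q[:,0],[1,50,99]).round(1))
    print([ (v,[ (u,T[v,u].round(0).tolist()) for u in (178,182)]) for v in range(229,240,2)])
W,im=pts('side','side0')
im0=np.load('w1.npz')['im']
cv2.imwrite('pics/c5.png',np.clip(2*cv2.resize(im0[220:320,100:200,::-1],None,fx=6,fy=6,interpolation=cv2.INTER_CUBIC).astype(int),0,255).astype(np.uint8))
E
```

```text
wrist0 1431 [-39.3 -35.4 -34.  -31.7] [-5.2 11.  32.2]
wrist0 1421 [-39.5 -35.7 -34.3 -32.2] [-4.5 11.  32.3]
[(229, [(178, [-82.0, -113.0, 193.0]), (182, [-81.0, -107.0, 192.0])]), (231, [(178, [10.0, -47.0, -34.0]), (182, [9.0, -45.0, -33.0])]), (233, [(178, [9.0, -46.0, -36.0]), (182, [8.0, -45.0, -33.0])]), (235, [(178, [10.0, -45.0, -40.0]), (182, [7.0, -45.0, -33.0])]), (237, [(178, [9.0, -45.0, -42.0]), (182, [6.0, -45.0, -34.0])]), (239, [(178, [9.0, -45.0, -43.0]), (182, [5.0, -45.0, -35.0])])]
w1 1427 [-39.2 -35.4 -33.7 -32.2] [-5.1 11.  32.3]
w1 1419 [-39.4 -35.7 -34.  -32.6] [-4.7 11.  32.2]
[(229, [(178, [-113.0, -135.0, 269.0]), (182, [-113.0, -128.0, 269.0])]), (231, [(178, [10.0, -47.0, -34.0]), (182, [9.0, -45.0, -33.0])]), (233, [(178, [9.0, -46.0, -36.0]), (182, [8.0, -45.0, -33.0])]), (235, [(178, [10.0, -45.0, -41.0]), (182, [7.0, -45.0, -33.0])]), (237, [(178, [9.0, -45.0, -42.0]), (182, [6.0, -45.0, -34.0])]), (239, [(178, [9.0, -45.0, -43.0]), (182, [5.0, -45.0, -34.0])])]
```

View pics/c5.png

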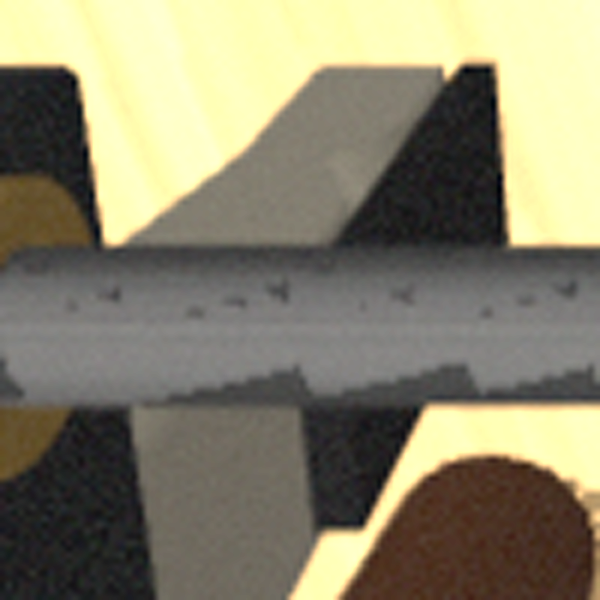

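The fingertips end about 33 mm short of the reported TCP: they show at tool z = -33, and the cameras all agree on world heights. From here I'll command z that much lower.

```bash
echo 'TIP=0.033  # real finger tips lie this far behind the reported TCP' >> h.py; python3 - <<'E'
from h import *
x,y=0.5555,-0.1715
robot.servo_line([x,y,0.135])
robot.move_gripper(1.0)
robot.goto([x,y,0.13],Rd(163.9))
for tz in (0.135,0.12,0.112):
    robot.servo_line([x,y,tz-TIP],speed=0.1); print(tz,np.round(robot.read_position(),4),np.round(robot.read_force(),1))
robot.dwell(.1)
robot.move_gripper(0.0)
print(robot.read_t(),robot.read_grip_width()*88,robot.read_position(),robot.read_force(),robot.read_ft_torque())
grab('wrist','w3');grab('side','s3')
E
```

```text
0.135 [ 0.5554 -0.1716  0.1018] [0.2 0.5 0.7]
0.12 [ 0.5553 -0.1715  0.087 ] [-0.2  0.2  0.5]
0.112 [ 0.5553 -0.1715  0.079 ] [ 0.3 -0.2  1.5]
12.5583 33.88416213873161 [ 0.5548652  -0.17136013  0.07895031] [-3.30220636  1.95031992  2.9631135 ] [0.77008441 1.26310404 0.0261143 ]
```

View pics/w3.png

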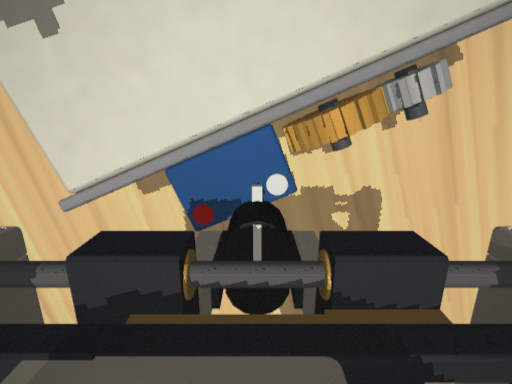

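The grip is 33.9 mm wide across the flats, so the collar is held. The pointer is at (257,192), beside the white mark at (277,184). Now I'll turn it.

```bash
python3 - <<'E'
from h import *
q0=np.array(robot.read_qpos())
for k in (20,40,52,58,61,63,65,67):
    q=q0.copy();q[5]+=k;robot.movej(q)
    t=robot.read_ft_torque()
    print(k,round(robot.read_qpos()[5]-q0[5],2),np.round(robot.read_force(),1),np.round(t,2),round(robot.read_grip_width()*88,1),robot.read_t())
    if abs(t[2])>0.6:break
robot.dwell(.2)
grab('wrist','w4')
E
```

```text
20 19.78 [-2.7  1.6  1.9] [0.49 0.91 0.12] 34.3 13.0833
40 39.66 [-1.8  1.8  1.6] [0.46 0.83 0.09] 33.9 13.5083
52 51.59 [-1.4  1.3  1.5] [0.43 0.71 0.1 ] 33.9 13.825
58 57.61 [-1.4  1.3  2.8] [0.48 0.64 0.13] 34.0 14.075
61 60.73 [-1.3  1.5  1.2] [0.57 0.61 0.05] 34.0 14.325
63 62.85 [-0.5  1.8  1.7] [0.62 0.51 0.09] 34.2 14.575
65 64.86 [-0.7  2.   0.6] [ 0.54  0.33 -0.57] 34.1 14.825
67 66.87 [ 1.3 -1.  -0.1] [-0.12 -0.32 -1.07] 34.3 15.075
```

View pics/w4.png

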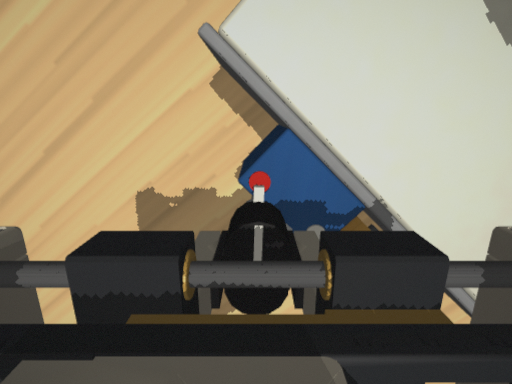

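The collar is hard on its stop (moment about -1 Nm) and its pointer is at the red mark (259,182). I'll ease off, release, look at it from above, then look over the guard.

```bash
python3 - <<'E'
from h import *
q=np.array(robot.read_qpos());q[5]-=2.5;robot.movej(q)
print(robot.read_ft_torque(),robot.read_position())
robot.move_gripper(1.0)
p=robot.read_position();robot.servo_line([p[0],p[1],0.2],speed=0.2)
grab('wrist','w5')
W,im=pts('wrist','w5')
z=W[...,2];m=(z>0.135)&(z<0.148)
n,l,s,c=cv2.connectedComponentsWithStats(m.astype(np.uint8))
for i in range(1,n):
    if s[i,4]>300:
        Q=W[l==i];print(s[i],c[i],Q.mean(0).round(4),cv2.minAreaRect((Q[:,:2]*1000).astype(np.float32)))
robot.goto([0.565,0.20,0.26],Rd(160))
grab('wrist','w6');print(robot.read_t())
W,im=pts('wrist','w6')
E
```

```text
[-0.35316564 -0.34448924 -0.15153278] [ 0.55527173 -0.17156873  0.07900167]
[ 412    0  100  104 1636] [463.58435208  47.60635697] [ 0.5408 -0.3748  0.1415] ((535.6548461914062, -375.6351623535156), (119.84366607666016, 12.73747444152832), 14.141739845275879)
[ 237  171   39   58 1867] [256.04981253 199.60578468] [ 0.5566 -0.1715  0.1416] ((555.9542236328125, -170.78900146484375), (34.807899475097656, 53.18397903442383), 48.44696807861328)
19.0583
```

View pics/w5.png

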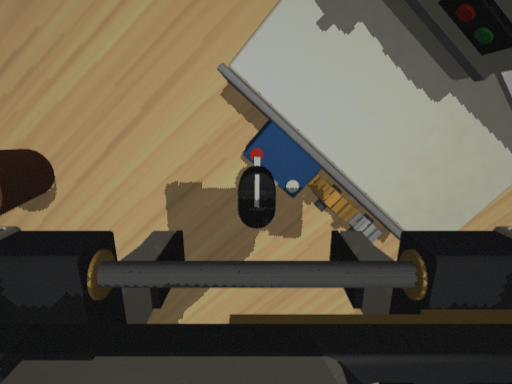

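View pics/w6.png

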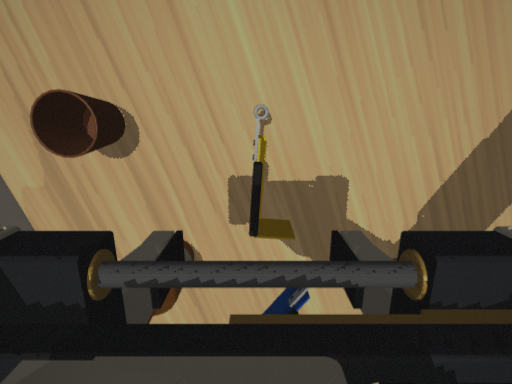

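The pointer is still on the red mark (257,155). Its long axis is at about -42 degrees, a 64-degree turn. In the guard view, the rail runs from (258,163) to (254,235), the knuckle is at (261,112) and the yellow return is at (275,229).

```bash
python3 - <<'E'
from h import *
W,im=pts('wrist','w6');z=W[...,2]
reg=np.zeros(z.shape,bool);reg[90:245,225:310]=1
g=im.astype(int).max(2)
m=reg&(z>0.086)&(z<0.098)&(g<60)
q=W[m];print(len(q),q.mean(0).round(4),cv2.minAreaRect((q[:,:2]*1000).astype(np.float32)))
m=reg&(z>0.05)&(z<0.068);m[150:]=0
q=W[m];print(len(q),q.mean(0).round(4))
for u,v in [(261,112),(256,200),(258,145),(275,229),(261,108),(255,112),(267,112)]:print(u,v,W[v,u].round(4))
cv2.imwrite('pics/c6.png',cv2.resize(im[95:245,215:315,::-1],None,fx=4,fy=4,interpolation=cv2.INTER_CUBIC))
E
```

```text
631 [0.5775 0.2273 0.0922] ((578.635986328125, 229.3695831298828), (98.03948211669922, 11.831074714660645), 66.28277587890625)
238 [0.5404 0.1388 0.0592]
261 112 [0.5323 0.1274 0.0015]
256 200 [0.577  0.2287 0.0917]
258 145 [0.5511 0.1648 0.0745]
275 229 [0.5704 0.2941 0.0453]
261 108 [0.5317 0.123  0.0595]
255 112 [0.5407 0.125  0.0595]
267 112 [0.5261 0.1304 0.0599]
```

View pics/c6.png

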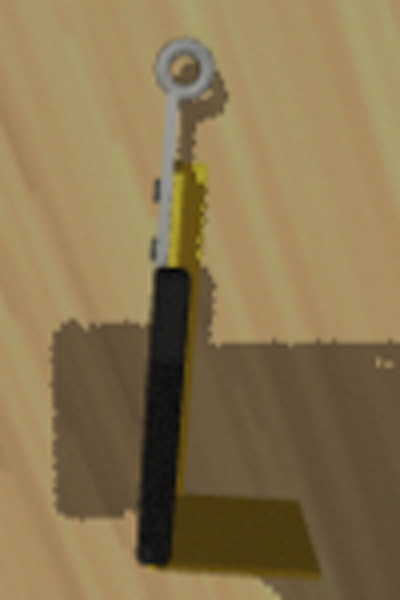

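Rail centre is (0.5786, 0.2294), measuring 98 x 11.8 mm at 66.3 degrees with its top at 92 mm. The ring centre it predicts matches the one I see to within 1 mm. Grasping.

```bash
python3 - <<'E'
from h import *
x,y=0.5786,0.2294
robot.goto([x,y,0.14],Rd(156.3))
robot.servo_line([x,y,0.062-TIP],speed=0.15)
robot.dwell(.1);print(robot.read_position(),robot.read_force())
robot.move_gripper(0.0)
print(robot.read_t(),robot.read_grip_width()*88,robot.read_position(),robot.read_force())
E
```

```text
[0.57948985 0.22998801 0.03051632] [ 0.29875806  0.09430941 -0.12438297]
21.7917 11.734125205990122 [0.57847873 0.22945453 0.02896678] [-0.69098778 -0.02483417  0.68068633]
```

Grip width is 11.7 mm, which matches the 12 mm rail. Lifting and looking.

```bash
python3 - <<'E'
from h import *
x,y=0.5786,0.2294
robot.servo_line([x,y,0.029+0.06],speed=0.08)
robot.dwell(.3);print(robot.read_t(),robot.read_position(),robot.read_force(),robot.read_ft_torque())
grab('wrist','w7');grab('side','s7')
W,im=pts('wrist','w7');z=np.load('w7.npz');T=(W-z['p'])@z['R']*1000
cv2.imwrite('pics/c7.png',cv2.resize(im[50:250,180:340,::-1],None,fx=3,fy=3,interpolation=cv2.INTER_CUBIC))
s=np.load('s7.npz')['im'];cv2.imwrite('pics/c7s.png',cv2.resize(s[130:270,200:340,::-1],None,fx=4,fy=4))
g=(T[...,0]>70)&(T[...,0]<135)&(abs(T[...,1])<20)&(T[...,2]>-60)&(T[...,2]<20)
q=T[g];print(len(q),q.min(0),q.max(0))
E
```

```text
22.9917 [0.57844711 0.22931734 0.08854312] [ 1.03918542 -0.1833866  -2.99469982] [ 0.07718346  0.01545497 -0.01285725]
1887 [ 70.00067531 -10.05680917 -46.98281366] [120.58332149   9.16077518 -13.21353165]
```

View pics/c7.png

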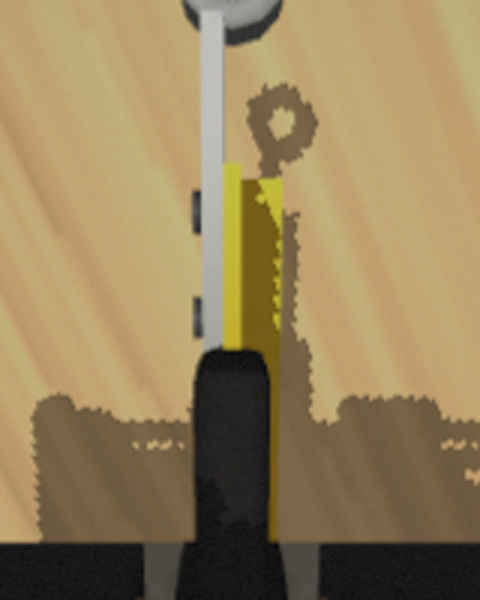

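View pics/c7s.png

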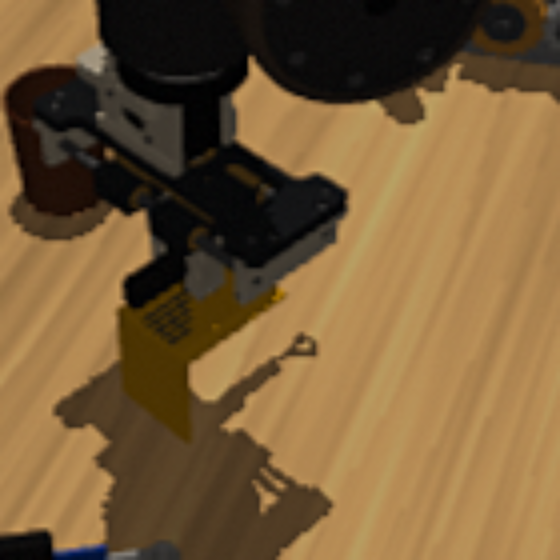

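```bash
python3 - <<'E'
from h import *
W,im=pts('wrist','w7');z=np.load('w7.npz');T=(W-z['p'])@z['R']*1000
print('tilt R',z['R'].round(4).tolist())
m=(W[...,2]>0.09)&(W[...,2]<0.14);m[75:]=0;m[:,:200]=0;m[:,320:]=0
q=T[m];print(len(q),q.min(0).round(1),q.max(0).round(1),np.median(q[:,2]))
top=m&(abs(T[...,2]+30)<3)
q=T[top&(T[...,0]>98)];print(len(q),q.min(0).round(1),q.max(0).round(1),cv2.minEnclosingCircle(q[:,:2].astype(np.float32)))
# leaf top & rail top heights along x
for v in (60,80,100,120,140,155): print(v,T[v,250].round(1))
r=(abs(T[...,1])<12)&(T[...,0]>10)&(T[...,0]<60)&(T[...,2]<-55)&(T[...,2]>-75)
q=T[r];print('rail',len(q),q.min(0).round(1),q.max(0).round(1));
for a,b in((12,25),(25,40),(40,50)):
    s=q[(q[:,0]>a)&(q[:,0]<b)];print(a,np.median(s[:,2]).round(1),((np.percentile(s[:,1],2)+np.percentile(s[:,1],98))/2).round(2))
cv2.imwrite('pics/c8.png',cv2.resize(im[0:90,200:320,::-1],None,fx=5,fy=5,interpolation=cv2.INTER_CUBIC))
E
```

```text
tilt R [[-0.4019, -0.9157, -0.0006], [-0.9157, 0.4019, -0.0004], [0.0006, 0.0003, -1.0]]
1378 [ 94.3 -10.1 -32.7] [120.6   9.2 -13.2] -30.115182090905265
1080 [ 98.1 -10.1 -32.7] [120.6   9.2 -27. ] ((109.013916015625, -0.8036999702453613), 11.770774841308594)
60 [101.1  -4.  -30.1]
80 [ 91.5  -4.1 -31.5]
100 [ 81.7  -4.1 -30.7]
120 [ 71.5  -4.2 -29.7]
140 [ 61.   -4.3 -31.1]
155 [ 52.6  -4.3 -29.7]
rail 2117 [ 10.  -11.9 -73.2] [ 49.2  12.  -55. ]
12 -63.3 -0.68
25 -63.2 -0.49
40 -62.9 -0.7
```

View pics/c8.png

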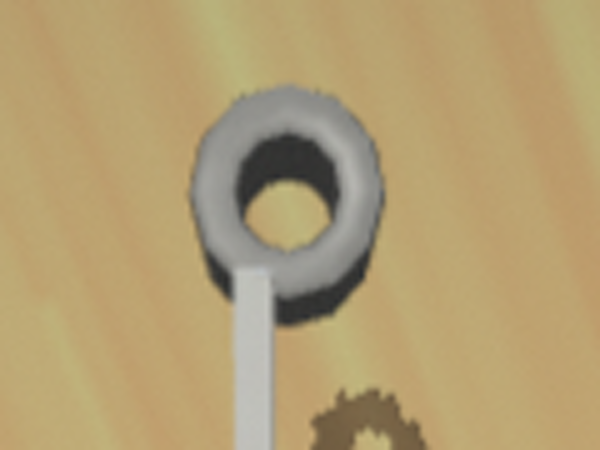

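```bash
python3 - <<'E'
from h import *
ci=robot.camera_info('wrist');f=192/np.tan(np.radians(ci['vfov'])/2);M=np.array(ci['T_tool_cam'])
r=M[:3,:3]@np.array([(257.6-ci['cx'])/f,(38-ci['cy'])/f,1]);t=M[:3,3];k=(-.030-t[2])/r[2];print('ring in tool',t+k*r)
R=Rd(156.3);A=np.array([0.5555,-0.1713])
K=np.array([.111,-.0006]);tgt=A-R[:2,:2]@K;gx=-R[:2,0];print('tgt',tgt)
pre=tgt+0.075*gx
robot.servo_line([*pre,0.09],speed=0.12)
robot.servo_line([*pre,0.0515],speed=0.08);robot.dwell(.3)
print(robot.read_t(),pre,robot.read_position(),robot.read_force(),robot.read_ft_torque())
for n in('wrist','side','top'):grab(n,n+'8')
s=np.load('side8.npz')['im'];cv2.imwrite('pics/c9s.png',np.clip(1.6*cv2.resize(s[80:200,230:390,::-1],None,fx=5,fy=5,interpolation=cv2.INTER_CUBIC),0,255).astype(np.uint8))
E
```

```text
ring in tool [ 0.1112531  -0.00015794 -0.03      ]
tgt [ 0.59956681 -0.06942028]
26.1417 [ 0.62971289 -0.00074559] [ 0.62999975 -0.00070405  0.05198866] [-0.56851836 -0.0173227  -2.7900686 ] [0.08367934 0.04735907 0.01637104]
```

View pics/wrist8.png

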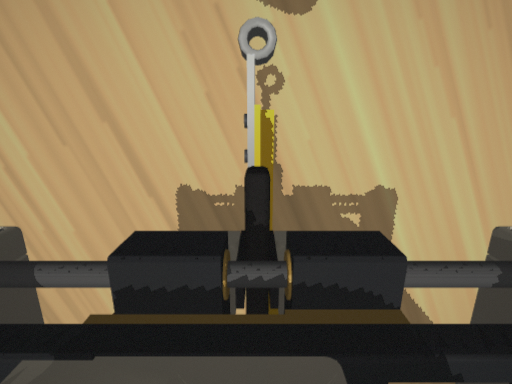

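View pics/c9s.png

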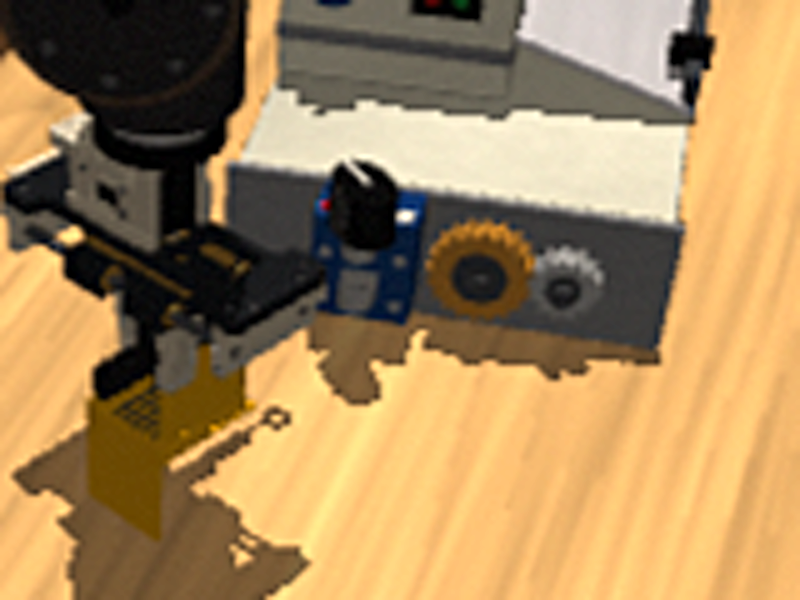

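```bash
python3 - <<'E'
from h import *
R=Rd(156.3);A=np.array([0.5555,-0.1713])
tgt=A-R[:2,:2]@np.array([.1113,-.0004]);gx=-R[:2,0]
f0=np.array(robot.read_force())
for d in (.045,.028,.018,.010,.005,0):
    robot.servo_line([*(tgt+d*gx),0.051],speed=0.05);robot.dwell(.1)
    F=np.mean([robot.read_force() for _ in range(5)],0)
    p=np.array(robot.read_position());print(d,((p[:2]-tgt)*1000).round(2),p[2].round(4),F.round(2),np.round(robot.read_ft_torque(),2),robot.read_t())
    if np.linalg.norm(F-[0,0,-3])>4: print('stop');break
for n in('wrist','side','top'):grab(n,n+'9')
s=np.load('side9.npz')['im'];cv2.imwrite('pics/c10s.png',np.clip(1.6*cv2.resize(s[80:200,250:370,::-1],None,fx=5,fy=5,interpolation=cv2.INTER_CUBIC),0,255).astype(np.uint8))
E
```

```text
0.045 [18.26 41.39] 0.051 [ 0.57 -0.5  -2.94] [ 0.01  0.08 -0.  ] 27.1333
0.028 [11.37 25.61] 0.0511 [ 0.39 -0.19 -3.57] [0.06 0.   0.02] 27.725
0.018 [ 7.31 16.44] 0.051 [ 0.59  1.22 -3.97] [ 0.04  0.05 -0.06] 28.175
0.01 [4.07 9.07] 0.0511 [-0.69 -0.39 -4.23] [ 0.07  0.06 -0.05] 28.5833
0.005 [2.04 4.53] 0.051 [-0.33  0.3  -4.01] [0.08 0.02 0.06] 28.9333
0 [ 0.   -0.07] 0.051 [ 0.11 -0.17 -2.35] [0.02 0.03 0.  ] 29.2833
```

View pics/wrist9.png

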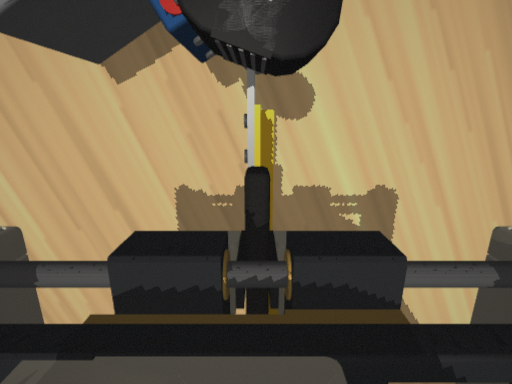

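View pics/c10s.png

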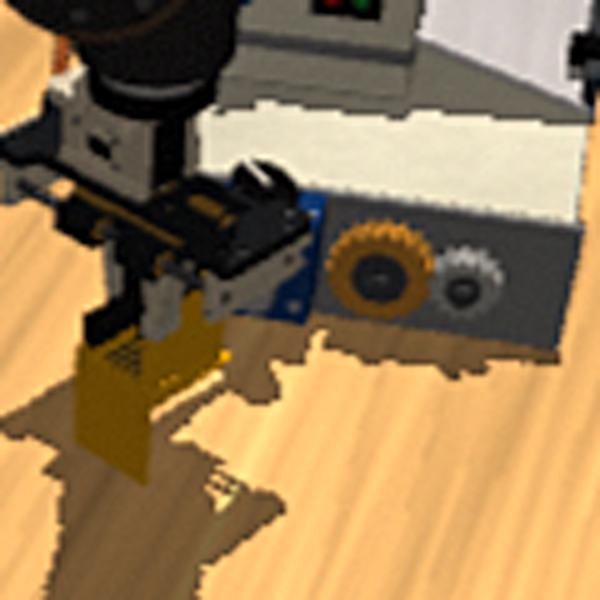

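```bash
python3 - <<'E'
from h import *
F=[];M=[]
for _ in range(40):
    robot.dwell(.05);F.append(robot.read_force());M.append(robot.read_ft_torque())
print(np.mean(F,0).round(2),np.std(F,0).round(2),np.mean(M,0).round(3),robot.read_grip_width()*88,robot.read_position(),robot.read_t())
a=pts('wrist','wrist8');b=pts('wrist','wrist9')
z=[np.load(t+'.npz') for t in('wrist8','wrist9')]
for (W,_),q in zip((a,b),z):
    T=(W-q['p'])@q['R']*1000;print([np.nanmedian(T[v:v+8,250:253].reshape(-1,3),0).round(2).tolist() for v in (85,110,140,200)])
d=cv2.absdiff(a[1][100:230,240:280],b[1][100:230,240:280]);print(d.mean())
W,im=b;m=(W[...,2]>.136)&(W[...,2]<.147);m[90:]=0
q=W[m][:,:2]*1000;print(cv2.minAreaRect(q.astype(np.float32)))
E
```

```text
[ 0.03  0.05 -3.64] [0.51 0.49 0.53] [0.055 0.038 0.001] 11.90403152719386 [ 0.59986609 -0.06923235  0.05100567] 31.4333
[[87.45, -3.58, -30.58], [74.9, -3.66, -30.68], [59.09, -3.73, -30.43], [34.77, -3.25, -63.69]]
[[87.45, -3.58, -30.58], [74.9, -3.65, -30.6], [59.1, -3.74, -30.32], [34.54, -3.25, -63.3]]
6.881410256410256
((559.9009399414062, -160.13021850585938), (17.912155151367188, 51.073150634765625), 66.4160385131836)
```

```bash
python3 - <<'E'
from h import *
robot.job_done();print(robot.read_t(),robot.read_position(),robot.read_force())
E
```

```text
the job is handed in; nothing more can be done
the job is handed in; nothing more can be done
```

I turned the collar to the red mark, then lifted the guard by its rail. Its knuckle is now held between the machine's two knuckles, lined up for the pin, and I handed the job in at about 31.5 s of the 61 s.

**Collar:** I turned it about 64° anticlockwise until it met its stop (moment about -1 Nm). After I let go, the picture still showed the pointer on the red mark.

**Guard at the end:**

| Check | Result |
|---|---|
| Position | arm within about 0.3 mm of its target; knuckle hole about 1 mm from the hinge axis (estimated from the camera measurements) |
| Height of the knuckle's centre | about 72 mm above the bench, which is the gap's mid-height |
| Tilt | rail and leaf show no tilt in the wrist picture |
| Sideways force | about 0 N |
| Downward force | 3.6 N, in line with the guard's own weight |

**What disagreed:**
- **First collar grasp missed:** the real fingertips end about 33 mm short of the reported TCP, so the fingers shut above the collar. I measured the offset in the wrist pictures and allowed for it from then on.
- **Final fit not seen:** the collar and gripper hid the knuckle in the last pictures. Its alignment rests on the earlier measurements and the force readings.

I kept clear of the cup, bottle and carton and felt no contact, but I did not measure their positions again at the end.

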